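# Set the race timer

### The arm

A 6-joint arm with a two-finger parallel gripper is mounted at the origin on the work surface. World frame = base frame: x ahead of the robot, y to its left, z up, the work surface at z = 0. Lengths are in mm, angles in rad, forces in N, time in s.
With the tool pointing down it reaches from about 350 to 775 mm from the base axis. Payload 7.3 kg.
Tool frame: the origin (TCP) lies midway between the tips of the shut fingers; the grasp point (between the pads) lies 19 mm behind it (bot.tcp_to_grasp is the distance from the TCP to the grasp point, in mm); z points along the fingers, y is the line along which they close (so a half turn about z gives the same grasp; the last joint's range is limited). The gripper opens to 92 mm and grips with 3 to 60 N. Pads are 19 mm wide; open, the fingers measure 130 mm over their backs; the gripper's body (75 mm by 190 mm) begins 47 mm behind the grasp point.
Start: joints at [-1.361, 0.342, 1.524, -0, 1.275, -0.146], TCP at [182.902, -492.133, 189.241] pointing down, gripper open.
Joint ranges: [-2.53, 2.53], [-0.77, 2.02], [0.04, 2.7], [-1, 4.14], [0.28, 2.66], [-3.11, 3.11]. Speed limits (rad/s): [2.57, 2.57, 3.14, 3.14, 3.14, 3.14].

### API

Orientations are given as [roll, pitch, yaw] about the fixed x, y, z axes, in that order (R = Rz(yaw) Ry(pitch) Rx(roll)).
In Python, from plant import bot, viewer gives the robot as it stands. The module is installed in compiled form; this text tells all that it offers.
- The arm moves only by the shell command python3 -m handwheel 'ROWS'. ROWS is text: rows parted by semicolons, each of 7 numbers parted by spaces: the shift along the tool's x, y, z scaled (see below), then the turn, a rotation vector about the tool's x, y, z scaled (see below), then the opening, from -1 (shut) to 1 (fully open), so that 0 is half open. In form: tx ty tz rx ry rz gripper; .... A call has 1 to 8 rows; each row is the pose to reach, as a shift and turn from the pose commanded when the call began, along the tool's axes at that moment, turning the shorter way round; what a row does not reach only later rows make up. The controller multiplies each number of a shift by 10 cm and each number of a turn by pi rad. A row lasts 1/12 s, in which the tool goes at most 41.7 mm and 7.16 degrees, less where a joint would pass 70% of its speed; a pose out of reach is approached as far as the arm can. A call with a number of a shift or a turn outside -1 to 1 is refused whole. A call with a gripper value outside its range is refused whole. The fingers move at their own pace and stop on an object; the grip force is fixed at half the most. Time passes only in rows, so rows that repeat a pose let the fingers close. It gives the time, the measured TCP pose, the force, the opening and the grip force at its end, in the units of the state.
- bot.get_obs(): the state, without advancing time (a new reading comes with each control period).
- viewer.capture(name): name is "scene" or "top" or "wrist"; returns a dict with "frame" (384x512x3 uint8, red, green, blue), "fov_y" (degrees; the focal length in pixels is half the picture's height over the tangent of half this angle, whatever the lens; pixels are square), "cx", "cy" (the principal point, pixels), "T" (4x4, takes a point from camera to world coordinates). Camera axes: x right, y down, z forward; pixel columns grow to the right and rows downward; lengths in mm; the calibration is good to about 2 mm. A picture is of the moment at which its call begins. There is no depth.
- bot.close_job(): hands the job in; it is judged then, once.
Trained networks look in a picture, given as the dict that the camera call returned (one of the last four; its "shot" number tells which), for a name from the list of things; names that differ only in an ending like _2 or _b are one class to them, and where a whole thing is asked for, a point or a joint stands for the part that bears it (a point fixed in the world has none). Each returns a list of dicts, best first, with "score" (0 to 1); they miss things now and then, are a little off and sometimes report something else, mostly with a low value. They report only what shows in the picture. A call takes as long as a camera call.
- viewer.recognise(target, picture): "centre" ([column, row] in pixels, amid what is visible of it).
- viewer.cut_out(target, picture): "pixels" (384x512 bool, what is visible of it) and "centre" ([column, row] in pixels, amid what is visible of it).
The state is a dict: "time": time; "joint_positions": joint angles; "dq": joint speeds; "tau": joint torques, N m; "tool_pos": TCP position; "tcp_rot": TCP orientation; "contact_force": force on the tool from outside, world axes, zero at the start; "moment": the same for the moment, N m; "grip_width": finger opening in mm; "finger_force": force on a finger pad.
Only numpy, scipy, OpenCV 4.12 (cv2) and the standard library are available. Lean on these libraries where they do the work, as an engineer would, in place of code of your own. Each camera call takes 0.05 s, during which the arm holds its last target. There are 200 camera calls.

### The job

Set the race timer on the blue box: put a fingertip in the orange cut-out of the big black dial and push the dial round until its white index line lines up with the green line on the scale, leave it there, then press the red start button right down and let go. Do not start the timer while the dial is off the green line, and leave everything else on the box and the table where it is.

Things in the scene. Friction and masses are not known exactly. Their poses are not given: they have to be found in the camera images.
- timer_box: blue race-timer box fixed to the table, 210 mm (its x) by 320 mm (its y), deck 45 mm above the table; origin at the centre of its underside, on the table. The dial's axis is vertical at (0, +55 mm) in its frame, the start button's axis at (0, -110 mm). A white scale ring of 94 mm radius, 3 mm thick, with short black lines all round, surrounds the dial
- dial (a joint): angle of the dial about the vertical, rad, counter-clockwise from above positive; 0 when the index line points along the box's +x, and each full turn adds 2 pi. The dial is a black disc, 140 mm diameter, its top 71 mm above the table, turning freely either way (more than a full turn is possible) against a light friction of 0.10 Nm, and it stays where it is left.
- index_tip (a point): outer end of the white index line (5 mm wide) on the dial's top, at the rim, 70 mm from the axis, 71 mm above the table; its x axis points outwards along the line
- cutout (a point): middle of the floor of the dial's cut-out, 54 mm from the axis, opposite the index line, 53 mm above the table. The cut-out, with an orange floor, is a 60 degree sector for a finger, from 26 mm radius out to the open rim (70 mm), 18 mm deep, between two upright radial side faces that a fingertip can push against; 54 mm wide at 54 mm radius
- green_line: bright green line on the white scale ring, the target: 6 mm wide, 72 to 92 mm from the dial's axis, flat, nothing to bump into; its origin lies on the dial's axis, 48 mm above the table, and its x axis points from there along the line. It does not move
- green_tip (a point): inner end of the green line, 72 mm from the dial's axis, 50 mm above the table
- start (a joint): travel of the red start button, m: 0 up, 0.006 fully down; a spring pushes it back, about 5 N holds it down
- start_top (a point): centre of the red button's top, 32 mm diameter, 67 mm above the table when up; pressed straight down. It sits in a black collar of 48 mm diameter whose rim is 57 mm above the table
- car: red and white model race car, 130 x 94 x 48 mm, stands on the table beside the box; origin under its middle, x along its length
- roller_jar: small clear jar with a blue cap, 34 mm across, 42 mm tall, stands on the box's deck behind the start button; origin at the centre of its underside
- tyre: loose black model tyre, ring of 30 mm outer diameter, 14 mm high, lies flat on the deck in front of the start button; origin at the centre of its underside
- screwdriver: screwdriver with a yellow handle lying on the table along its x axis, about 0.2 m long
- motor: small silver electric motor, 31 x 20 x 15 mm, on the table; origin under its middle
- battery_holder: black holder with two cells, 58 x 34 x 16 mm, on the table; origin under its middle
- parts_tub: open red divided tub, 100 x 75 x 30 mm, on the table; origin under its middle

How it is judged (in metres and radians):
On the way, in this order (a step that is already met when the one before it is completed fails the run):
1. the index line stands at the green line, dial at rest, timer not started (horizontal distance between index_tip and green_tip below 0.005 m and velocity of joint dial between -0.05 and 0.05 rad/s and value of joint start below 0.002 m), for 0.3 s.
2. the start button is pressed down with the dial still on the green line (horizontal distance between index_tip and green_tip below 0.005 m and value of joint start above 0.0045 m), for 0.05 s.
At the end, for the whole second after the job is handed in: the index line's end is within 5 mm of the green line's end seen from above (about 3.7 degrees of turn; 2 mm is the smallest possible gap), the dial is at rest, the start button has been pressed (at least 4.5 mm) and is up again (horizontal distance between index_tip and green_tip below 0.005 m and velocity of joint dial between -0.05 and 0.05 rad/s and value of joint start below 0.0015 m); the robot touches nothing.
It fails at once if the start button is pressed (over 3 mm) while the index is off the green line (value of joint start above 0.003 m and not (horizontal distance between index_tip and green_tip below 0.005 m)).
It fails at once if the car, jar, tyre, screwdriver, motor, battery holder or parts tub is lifted or pushed more than 15 mm (distance of any of car, roller_jar, tyre, screwdriver, motor, battery_holder, parts_tub from where it was at the start of the episode above 0.015 m).
It also fails if it takes over 45 s, if anything falls off the work surface, if the arm or the gripper's body presses on something with over 40 N, if the wrist force passes 120 N, or if a joint passes its speed limit or range.

## Working session

There is one attempt and no reset: what is moved stays moved. The work goes in short steps, Python scripts to look and compute and a shell command to move; the robot and the scene stay as the last step left them, time stands still between calls to the robot, and variables do not carry over. Pictures are saved under pics/ and viewed, at most 10 in all, crops included, and the job is handed in when it is done.

```bash
mkdir -p pics; cat > h.py <<'E'
import numpy as np, cv2
from plant import bot, viewer
def ray(p,uv):
    f=p["frame"].shape[0]/2/np.tan(np.radians(p["fov_y"])/2)
    d=np.array([(uv[0]-p["cx"])/f,(uv[1]-p["cy"])/f,1.]); T=np.array(p["T"])
    return T[:3,3],T[:3,:3]@d
def at(p,uv,z):
    o,d=ray(p,uv); return o+d*(z-o[2])/d[2]
def proj(p,X):
    T=np.array(p["T"]);c=T[:3,:3].T@(np.array(X)-T[:3,3]);f=p["frame"].shape[0]/2/np.tan(np.radians(p["fov_y"])/2)
    return np.array([p["cx"]+f*c[0]/c[2],p["cy"]+f*c[1]/c[2]])
def save(p,n,s=1.5):
    cv2.imwrite(f"pics/{n}.png",cv2.resize(p["frame"][:,:,::-1],None,fx=s,fy=s))
E
python3 - <<'E'
from h import *
np.set_printoptions(precision=1,suppress=True)
p=viewer.capture("top");save(p,"top1")
print(np.array(p["T"]))
for n,z in [("timer_box",45),("dial",71),("index_tip",71),("cutout",53),("green_line",48),("green_tip",50),("start_top",67),("roller_jar",42),("tyre",59),("car",30)]:
    for r in viewer.recognise(n,p)[:2]: print(n,round(r["score"],2),np.array(r["centre"]),at(p,r["centre"],z))
o=bot.get_obs();print(o["time"],o["tool_pos"],o["tcp_rot"],o["grip_width"])
E
```

```text
[[   0.    -1.     0.1  400. ]
 [  -1.    -0.    -0.   -22.7]
 [   0.    -0.1   -1.  1326.2]
 [   0.     0.     0.     1. ]]
timer_box 0.82 [253.6 162.3] [581.4  -7.6  45. ]
dial 0.92 [240.6 161.2] [580.7  35.   71. ]
index_tip 0.72 [241.9 159.6] [586.1  30.8  71. ]
cutout 0.78 [244.5 157.4] [596.3  23.   53. ]
start_top 0.63 [298.6 151.6] [ 616.3 -156.5   67. ]
start_top 0.35 [245.3 161.7] [579.8  19.6  67. ]
tyre 0.57 [277.8 194.6] [472.9 -89.5  59. ]
tyre 0.16 [130.9 149.3] [616.7 401.9  59. ]
car 0.96 [327.3 181.1] [ 523.  -258.6   30. ]
0.55 [ 182.9 -492.1  189.2] [3.1 0.  0.4] 92.11124792177547
```

View pics/top1.png

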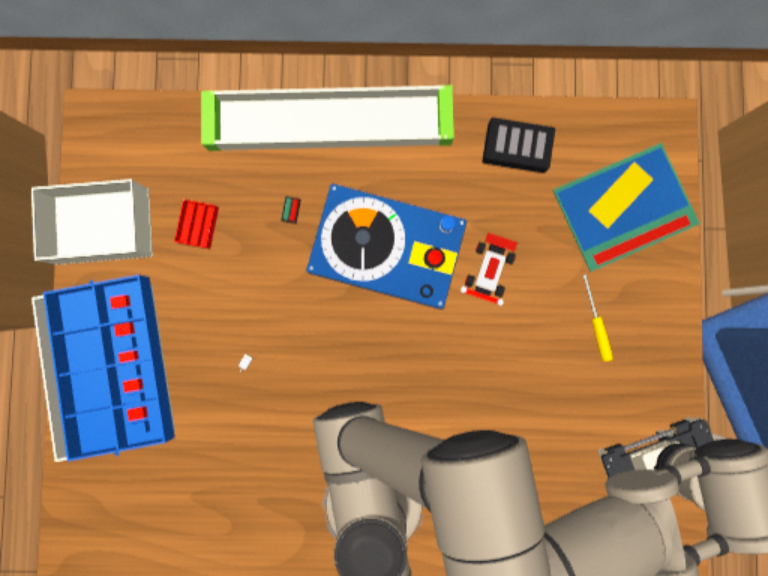

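The top view shows the dial centre near (241,159) in original pixels, with the index pointing toward the robot and the orange cut-out away from it. The green line is up and right at about (261,145), the red button at about (290,171), and the tyre and jar flank the button. I'll measure these by colour.

```bash
python3 - <<'E'
from h import *
np.set_printoptions(precision=1,suppress=True)
p=viewer.capture("top")
hsv=cv2.cvtColor(p["frame"],cv2.COLOR_RGB2HSV).astype(int);H,S,V=hsv[...,0],hsv[...,1],hsv[...,2]
roi=np.zeros(H.shape,bool);roi[118:210,200:312]=1
def c(m,z,n):
    m=m&roi; v,u=np.nonzero(m); uv=[u.mean(),v.mean()]; print(n,m.sum(),np.array(uv),at(p,uv,z)); return at(p,uv,z)
red=c(((H<6)|(H>174))&(S>170)&(V>120),67,"red")
org=c((H>10)&(H<20)&(S>200)&(V>180)&(np.arange(384)[:,None]<155)&(np.arange(512)[None]>225)&(np.arange(512)[None]<258),53,"orange")
g=c((H>45)&(H<80)&(S>120)&(V>100),48,"green")
# box: long axis from blue mask
b=((H>100)&(H<118)&(S>130)&roi).astype(np.uint8)
cnt=np.vstack([k for k in cv2.findContours(b,0,2)[0] if len(k)>5]);hull=cv2.minAreaRect(cnt);P=np.array([at(p,q,45) for q in cv2.boxPoints(hull)]);print(P,P.mean(0))
m=P.mean(0)[:2];e=[P[1]-P[0],P[2]-P[1]];L=max(e,key=np.linalg.norm)[:2];print([np.linalg.norm(k) for k in e])
y=L/np.linalg.norm(L);y=y if y[1]>0 else -y
d=m+55*y;bt=m-110*y;print("dial",d,"btn",bt,"yaw",np.degrees(np.arctan2(y[1],y[0]))-90)
a=lambda q:np.degrees(np.arctan2(*(q[:2]-d)[::-1]))
print("green ang",a(g),np.hypot(*(g[:2]-d)),"orange",a(org),np.hypot(*(org[:2]-d)))
for n in("roller_jar","tyre"):
  for r in viewer.recognise(n,p)[:2]: print(n,r["score"],r["centre"],at(p,r["centre"],59))
cv2.imwrite("pics/crop.png",cv2.resize(p["frame"][115:212,200:315,::-1],None,fx=6,fy=6,interpolation=2))
E
```

```text
red 87 [290.8 172.4] [ 546.6 -131.4   67. ]
orange 165 [241.5 144.2] [640.7  33.8  53. ]
green 9 [260.8 144.3] [642.3 -30.8  48. ]
[[ 516.5  158.7   45. ]
 [ 718.3  109.1   45. ]
 [ 638.  -200.4   45. ]
 [ 437.8 -147.6   45. ]] [577.7 -20.   45. ]
[np.float64(207.82864718605634), np.float64(319.77553646661516)]
dial [591.5  33.2] btn [ 550.  -126.5] yaw -14.55205694150925
green ang -51.567905646906915 81.73697597292404 orange 0.7226059665784914 49.18605927365839
roller_jar 0.22 [244.0, 160.0] [586.6  24.3  59. ]
tyre 0.18 [299.0, 152.6] [ 614.3 -158.7   59. ]
```

View pics/crop.png

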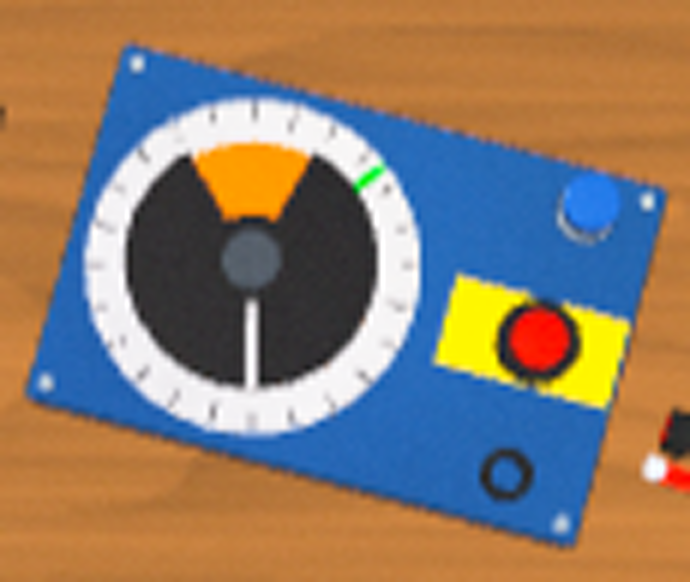

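```bash
python3 -c "
from h import *
print(bot.get_obs()['tcp_rot'])"
```

```text
[3.14152873e+00 3.96548189e-05 3.55836192e-01]
```

```bash
python3 -m handwheel '1 -0.5 0 0 0 0.11327 -1;1 -0.5 0 0 0 0.11327 -1;1 -0.5 0 0 0 0.11327 -1;1 -0.5 0 0 0 0.11327 -1;1 -0.5 0 0 0 0.11327 -1'
```

```text
time: 1.12
tool_pos: [260.2, -409.5, 189.6]
tcp_rot: [3.141, -0.0, 0.004]
contact_force: [-0.1, -0.1, -0.8]
grip_width: 63.2
finger_force: 0.0
```

```bash
for i in 1; do python3 -m handwheel '0.75 -1 -0.2 0 0 0 -1;0.75 -1 -0.2 0 0 0 -1;0.75 -1 -0.2 0 0 0 -1;0.75 -1 -0.2 0 0 0 -1'; done
python3 -m handwheel '0.75 -1 -0.2 0 0 0 -1;0.75 -1 -0.2 0 0 0 -1;0.75 -1 -0.2 0 0 0 -1;0.75 -1 -0.2 0 0 0 -1'
python3 -m handwheel '0.75 -1 -0.2 0 0 0 -1;0.75 -1 -0.2 0 0 0 -1;0.75 -1 -0.2 0 0 0 -1;0.75 -1 -0.2 0 0 0 -1'
python3 -m handwheel '0.5 -1 0 0 0 0 -1;0.5 -1 0 0 0 0 -1;0.5 -1 0 0 0 0 -1;0.5 -1 0 0 0 0 -1;0.5 -1 0 0 0 0 -1;0.5 -1 0 0 0 0 -1'
python3 - <<'E'
from h import *
p=viewer.capture("wrist");save(p,"w1");print(np.round(p["T"],2));print(bot.get_obs()["tool_pos"],bot.get_obs()["grip_width"])
E
```

```text
time: 1.45
tool_pos: [337.0, -307.2, 210.5]
tcp_rot: [-3.142, -0.003, 0.005]
contact_force: [-0.1, 0.2, 0.1]
grip_width: 36.5
finger_force: 0.0
time: 1.78
tool_pos: [412.5, -207.3, 230.5]
tcp_rot: [-3.141, -0.004, 0.006]
contact_force: [-0.1, -0.3, -0.8]
grip_width: 9.6
finger_force: 0.0
time: 2.12
tool_pos: [487.7, -107.4, 250.2]
tcp_rot: [-3.141, -0.004, 0.006]
contact_force: [-0.6, 0.5, -0.4]
grip_width: 0.5
finger_force: 0.0
time: 2.62
tool_pos: [534.1, -12.1, 248.8]
tcp_rot: [3.141, 0.001, -0.0]
contact_force: [-0.5, -0.7, 0.1]
grip_width: 0.5
finger_force: 0.0
[[-0.0000e+00 -9.6000e-01 -2.7000e-01  6.0811e+02]
 [-1.0000e+00  0.0000e+00  0.0000e+00 -1.2650e+01]
 [-0.0000e+00  2.7000e-01 -9.6000e-01  4.4375e+02]
 [ 0.0000e+00  0.0000e+00  0.0000e+00  1.0000e+00]]
[534.01657678 -12.29954578 248.98635841] 0.3705178825026525
```

View pics/w1.png

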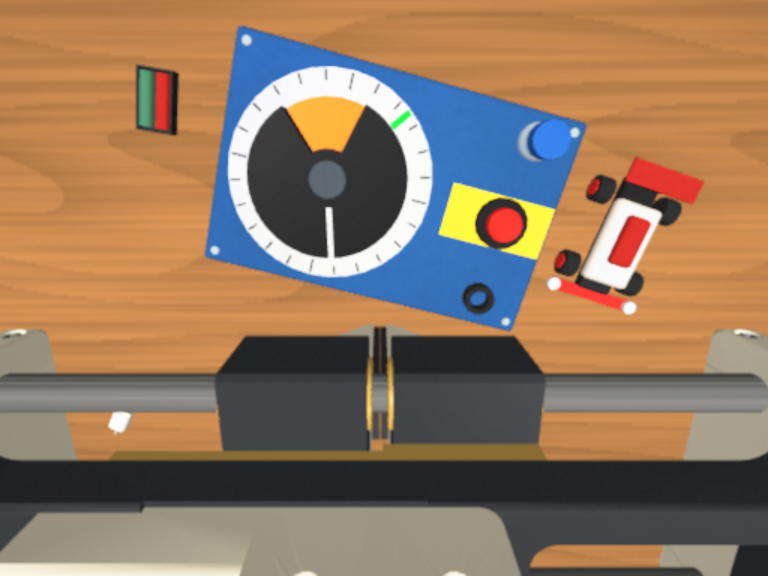

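The wrist view shows the dial centre near (218,119) in original pixels, the green line at (267,80), the button at (336,149) and the index tip at (221,171). I'll fit the box, ring and lines from this picture.

```bash
cat > meas.py <<'E'
from h import *
np.set_printoptions(precision=1,suppress=True)
def warp(p,c,R,z,k=2):  # orthographic picture at height z: k px/mm, up=+x, left=+y
    n=int(R*k); w=[(R,R),(R,-R),(-R,-R),(-R,R)]
    src=np.float32([proj(p,[c[0]+a,c[1]+b,z]) for a,b in w]); dst=np.float32([[0,0],[2*n,0],[2*n,2*n],[0,2*n]])
    return cv2.warpPerspective(p["frame"],cv2.getPerspectiveTransform(src,dst),(2*n,2*n))
def cen(m,c,R,k=2):
    v,u=np.nonzero(m); return np.array([c[0]+R-(v.mean()+.5)/k, c[1]+R-(u.mean()+.5)/k]),len(u)
def hsv(i):
    h=cv2.cvtColor(i,cv2.COLOR_RGB2HSV).astype(int); return h[...,0],h[...,1],h[...,2]
def rad(R,k=2):
    n=int(2*R*k); g=R-(np.arange(n)+.5)/k; return np.hypot(g[:,None],g[None]),np.arctan2(g[None]+0*g[:,None],g[:,None]+0*g[None])
def measure(p,c=(590,33),it=4):
    c=np.array(c,float); R=110
    for _ in range(it): # centre from outer edge of white ring (z 48)
        i=warp(p,c,R,48);H,S,V=hsv(i); r,a=rad(R)
        m=((S<60)&(V>150)&(r<105)).astype(np.uint8)
        k=max(cv2.findContours(m,0,1)[0],key=cv2.contourArea); (u,v),rr=cv2.minEnclosingCircle(cv2.convexHull(k))
        c=np.array([c[0]+R-(v+.5)/2,c[1]+R-(u+.5)/2])
    i=warp(p,c,R,48);H,S,V=hsv(i);r,a=rad(R);q,n=cen((H>45)&(H<80)&(S>110)&(r>65)&(r<97),c,R);d=q-c
    G=np.degrees(np.arctan2(d[1],d[0]))
    j=warp(p,c,R,71);H,S,V=hsv(j);q2,n2=cen((S<70)&(V>150)&(r>30)&(r<66),c,R);e=q2-c
    I=np.degrees(np.arctan2(e[1],e[0]))
    j=warp(p,c,R,53);H,S,V=hsv(j);q3,n3=cen((H>8)&(H<24)&(S>130)&(V>150)&(r<72),c,R);f=q3-c
    O=np.degrees(np.arctan2(f[1],f[0]))
    print("c",c,"ring r",rr/2,"green",G,np.hypot(*d),n,"index",I,np.hypot(*e),n2,"orange",O,np.hypot(*f),n3,"to turn",(G-I+180)%360-180)
    return c,G,I
E
python3 - <<'E'
from meas import *
p=viewer.capture("wrist"); c,G,I=measure(p)
i=warp(p,(550,-128),60,67);H,S,V=hsv(i);r,a=rad(60);print("button",cen(((H<8)|(H>172))&(S>150)&(V>90)&(r<40),(550,-128),60))
i=warp(p,c,110,48);cv2.imwrite("pics/o1.png",i[:,:,::-1])
E
```

```text
c [592.9  33. ] ring r 94.16495513916016 green -51.6636651154859 81.74594758390079 412 index -179.155614432663 47.885223600650455 846 orange 1.7373705836616262 48.49768492273788 8452 to turn 127.4919493171771
button (array([ 552.5, -125.1]), 3518)
```

View pics/o1.png

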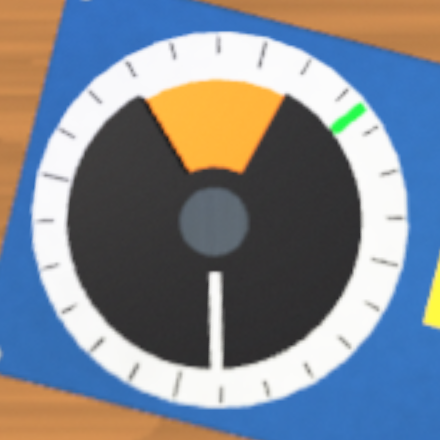

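```bash

python3 -m handwheel '1 -0.46 0.8 0 0 0 -1;1 -0.46 0.8 0 0 0 -1;1 -0.46 0.8 0 0 0 -1;1 -0.46 0.8 0 0 0 -1;1 -0.46 0.8 0 0 0 -1;1 -0.46 0.8 0 0 0 -1'
python3 -m handwheel '0.11 0 0 0 0 0 -1;0.11 0 0.2 0 0 0 -1;0.11 0 0.5 0 0 0 -1;0.11 0 0.7 0 0 0 -1;0.11 0 0.7 0 0 0 -1;0.11 0 0.7 0 0 0 -1'
python3 - <<'E'
from h import *
p=viewer.capture("wrist");save(p,"w2");print(bot.get_obs()["tool_pos"])
E
```

```text
time: 3.22
tool_pos: [633.8, 34.3, 169.1]
tcp_rot: [3.141, 0.001, -0.001]
contact_force: [0.1, 0.2, 1.1]
grip_width: 0.6
finger_force: 0.0
time: 3.72
tool_pos: [644.8, 34.4, 100.9]
tcp_rot: [3.141, -0.001, -0.001]
contact_force: [-0.5, 0.7, 0.7]
grip_width: 0.5
finger_force: 0.0
[645.89499552  34.60274045 102.01610056]
```

View pics/w2.png

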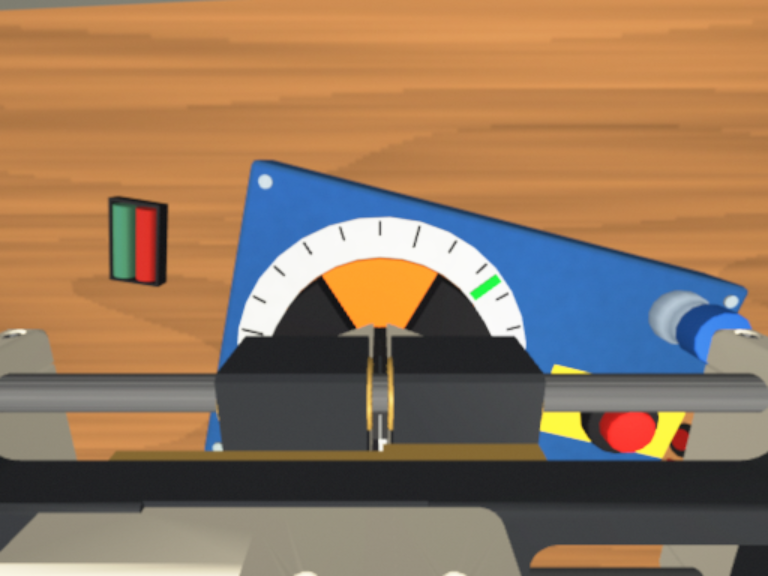

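Fingers are centred over the orange cut-out (screen (380,300)) and the jar is clear. Next I lower them and push counter-clockwise.

```bash

python3 -m handwheel '0 0 0.2 0 0 0 -1;0 0 0.35 0 0 0 -1;0 0 0.41 0 0 0 -1;0 0 0.41 0 0 0 -1;0 0 0.41 0 0 0 -1'
python3 -m handwheel '-0.008 -0.09 0 0 0 0 -1;-0.031 -0.178 0 0 0 0 -1;-0.07 -0.26 0 0 0 0 -1;-0.122 -0.334 0 0 0 0 -1;-0.186 -0.398 0 0 0 0 -1;-0.26 -0.45 0 0 0 0 -1;-0.342 -0.489 0 0 0 0 -1;-0.43 -0.512 0 0 0 0 -1'
python3 - <<'E'
from h import *
p=viewer.capture("top");print(bot.get_obs()["tool_pos"],bot.get_obs()["contact_force"])
cv2.imwrite("pics/t2.png",cv2.resize(p["frame"][115:212,200:315,::-1],None,fx=5,fy=5,interpolation=2))
E
```

```text
time: 4.18
tool_pos: [646.2, 35.3, 60.1]
tcp_rot: [3.141, -0.003, -0.0]
contact_force: [0.2, 0.2, 0.1]
grip_width: 0.7
finger_force: 0.0
time: 4.85
tool_pos: [601.2, 87.5, 58.2]
tcp_rot: [3.141, 0.0, 0.001]
contact_force: [-0.8, -0.2, -0.5]
grip_width: 0.5
finger_force: 0.0
[599.43250664  87.79986519  58.08809625] [-1.06993803  0.77428951  0.57570984]
```

View pics/t2.png

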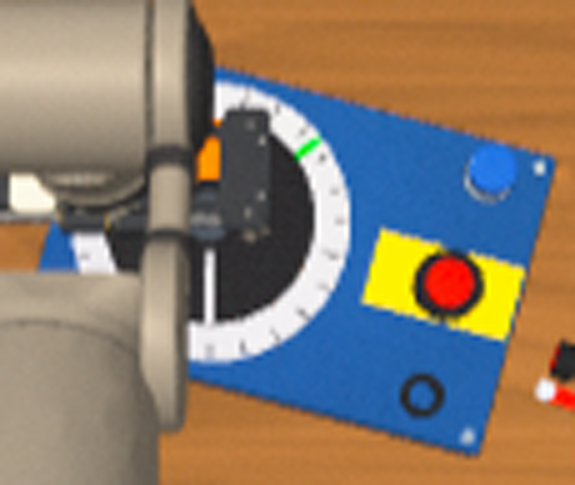

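The index still points at the robot, at crop (209,290), so the dial looks unmoved although the fingers swept 80°. I'll check from the side.

```bash

python3 - <<'E'
from h import *
p=viewer.capture("scene");save(p,"s1");q=viewer.capture("wrist")
print(bot.get_obs()["tool_pos"],proj(p,[592.9,33,71]),proj(p,bot.get_obs()["tool_pos"]))
s=cv2.resize(p["frame"],None,fx=1,fy=1);u,v=proj(p,[592.9,33,71]).astype(int)
c=p["frame"][max(v-60,0):v+60,max(u-80,0):u+80]
cv2.imwrite("pics/s2.png",np.vstack([cv2.resize(c,(640,300))[:,:,::-1],cv2.resize(q["frame"][60:240],(640,225))[:,:,::-1]]))
E
```

```text
[601.5921147   86.98914819  58.43637558] [297.6324641  206.75633524] [317.07865191 206.26340845]
```

View pics/s2.png

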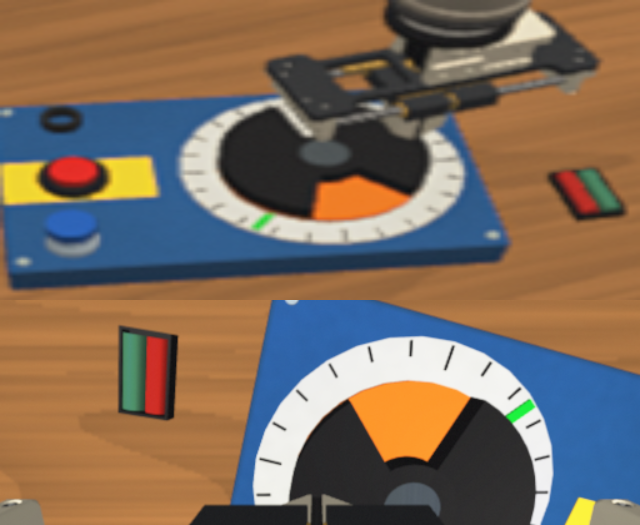

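```bash

python3 - <<'E'
from h import *
p=viewer.capture("scene");q=viewer.capture("wrist");o=bot.get_obs();t=o["tool_pos"]
print(t,o["tcp_rot"],o["contact_force"],o["moment"],o["grip_width"],proj(q,t),[proj(p,t+np.array([0,0,k])) for k in(0,15,30)], np.array(p["T"])[:3,3])
u,v=proj(p,t).astype(int)
a=cv2.resize(p["frame"][v-35:v+25,u-40:u+40],(800,600),interpolation=cv2.INTER_CUBIC)
cv2.drawMarker(a,tuple(((proj(p,t)-[u-40,v-35]+.5)*10).astype(int).tolist()),(255,0,255),0,20)
cv2.imwrite("pics/s3.png",a[:,:,::-1])
E
```

```text
[602.57291377  86.5614273   58.44359409] [ 3.14139502e+00 -7.35022678e-04 -2.31355367e-04] [-0.11888293 -0.0567443  -0.01180168] [ 0.12033573  0.0017773  -0.01283915] 0.5447447484931175 [252.59044439 210.04947519] [array([317.09684347, 206.5896842 ]), array([317.84938377, 203.26538522]), array([318.61863716, 199.8672572 ])] [1133.05541101 -302.73878431  944.58627813]
```

View pics/s3.png

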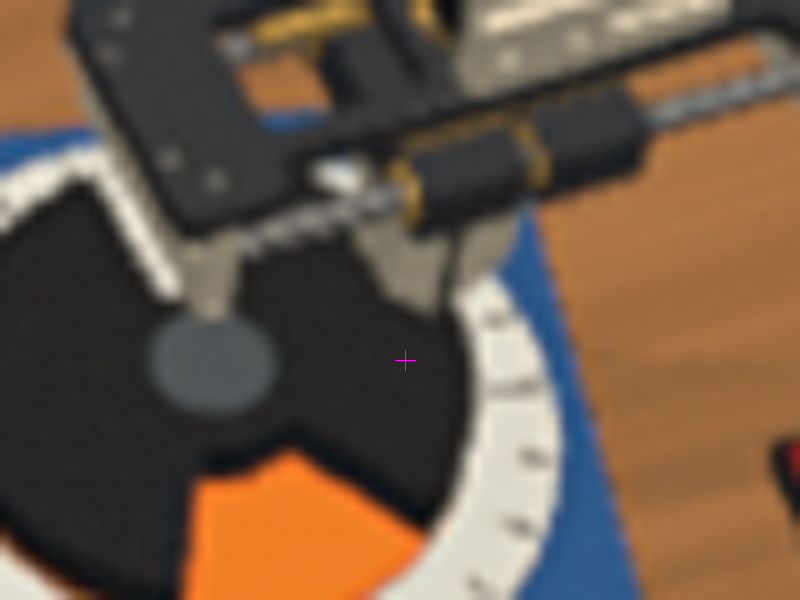

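The fingertip in the picture sits about 5 px (roughly 20 mm) above the magenta projected TCP, so it passed over the dial. The actual tip is higher than the reported TCP. I'll go back over the cut-out and feel for the floor.

```bash

python3 - <<'E'
from h import *
p=viewer.capture("scene");q=viewer.capture("wrist")
A=[];b=[]
for o,d in (ray(p,(319.6,201.6)),ray(q,(253.3,217.5))):
    d=d/np.linalg.norm(d);M=np.eye(3)-np.outer(d,d);A.append(M);b.append(M@o)
print(np.linalg.lstsq(np.vstack(A),np.hstack(b),rcond=None)[0])
E
python3 -m handwheel '0.2 0.1 0 0 0 0 -1;0.4 0.3 0 0 0 0 -1;0.43 0.512 0 0 0 0 -1;0.43 0.512 0 0 0 0 -1;0.43 0.512 0 0 0 0 -1'
python3 -m handwheel '0 0 0.03 0 0 0 -1;0 0 0.06 0 0 0 -1;0 0 0.06 0 0 0 -1'
python3 -m handwheel '0 0 0.02 0 0 0 -1;0 0 0.04 0 0 0 -1;0 0 0.04 0 0 0 -1'
```

```text
[609.81646709  85.70608433  90.24377707]
time: 5.62
tool_pos: [645.4, 34.3, 57.7]
tcp_rot: [-3.142, 0.0, -0.002]
contact_force: [-0.7, 0.4, -0.6]
grip_width: 0.5
finger_force: 0.0
time: 5.87
tool_pos: [644.4, 36.5, 51.3]
tcp_rot: [-3.141, 0.002, 0.001]
contact_force: [-0.5, -1.1, -0.4]
grip_width: 0.3
finger_force: 0.0
time: 6.12
tool_pos: [644.9, 35.9, 47.8]
tcp_rot: [3.142, 0.001, 0.0]
contact_force: [-1.1, 0.3, 0.4]
grip_width: 0.8
finger_force: 0.0
```

```bash

python3 -m handwheel '0 0 0.02 0 0 0 -1;0 0 0.04 0 0 0 -1;0 0 0.04 0 0 0 -1'
python3 -m handwheel '0 0 0.02 0 0 0 -1;0 0 0.04 0 0 0 -1;0 0 0.04 0 0 0 -1' 
python3 -m handwheel '0 0 0.02 0 0 0 -1;0 0 0.04 0 0 0 -1;0 0 0.04 0 0 0 -1' | grep -E 'pos|force'
```

```text
time: 6.37
tool_pos: [645.0, 35.6, 43.7]
tcp_rot: [3.142, 0.001, -0.0]
contact_force: [0.2, 0.4, -0.7]
grip_width: 0.1
finger_force: 0.0
time: 6.62
tool_pos: [645.0, 35.5, 39.7]
tcp_rot: [3.142, 0.001, -0.0]
contact_force: [0.3, -0.3, -0.3]
grip_width: 0.4
finger_force: 0.0
tool_pos: [645.0, 35.6, 35.7]
contact_force: [0.2, -0.4, 0.7]
finger_force: 0.0
```

```bash

python3 -m handwheel '0 0 0.02 0 0 0 -1;0 0 0.02 0 0 0 -1' | grep -E 'pos|contact'
python3 -m handwheel '0 0 0.02 0 0 0 -1;0 0 0.02 0 0 0 -1' | grep -E 'pos|contact'
```

```text
tool_pos: [645.0, 35.5, 33.8]
contact_force: [1.0, 0.3, -0.2]
tool_pos: [645.1, 35.5, 31.9]
contact_force: [0.4, 0.2, -0.1]
```

```bash

python3 - <<'E'
from h import *
p=viewer.capture("scene");t=bot.get_obs()["tool_pos"]
c=[592.9,33]
print(t,[proj(p,t+np.array([0,0,k])) for k in(0,15,30)])
u,v=proj(p,t+np.array([0,0,15])).astype(int)
a=cv2.resize(p["frame"][v-30:v+30,u-40:u+40],(800,600),interpolation=cv2.INTER_CUBIC)
for k in (0,10,20,30): cv2.drawMarker(a,tuple(((proj(p,t+np.array([0,0,k]))-[u-40,v-30]+.5)*10).astype(int).tolist()),(255,0,255),0,12)
cv2.imwrite("pics/s4.png",a[:,:,::-1])
E
```

```text
[645.10123014  35.52903213  31.96306988] [array([305.36746511, 230.4038671 ]), array([305.99993023, 227.29817669]), array([306.64664082, 224.1225346 ])]
```

View pics/s4.png

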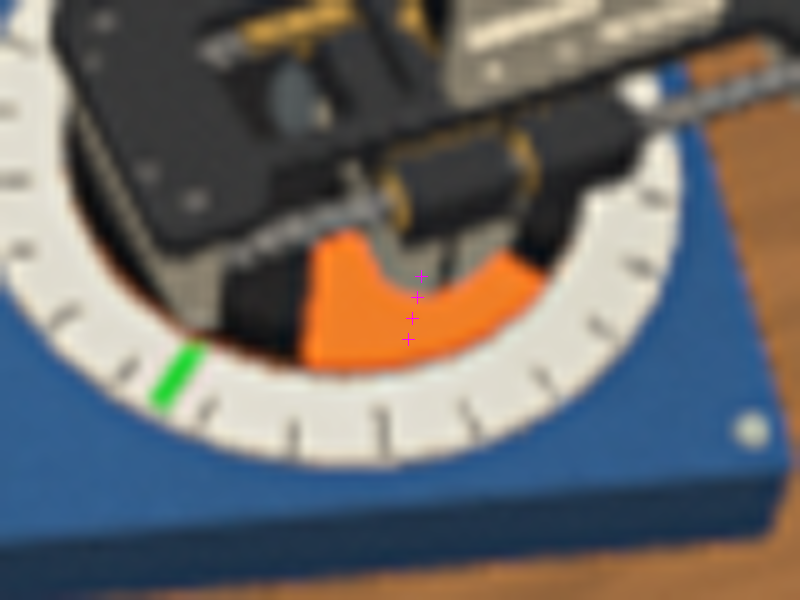

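The tip is now just above the orange floor, about 22 mm above the reported TCP, which puts it near z 54–57 and well below the dial top. I'll repeat the sweep.

```bash

python3 -m handwheel '-0.008 -0.09 0 0 0 0 -1;-0.031 -0.178 0 0 0 0 -1;-0.07 -0.26 0 0 0 0 -1;-0.122 -0.334 0 0 0 0 -1;-0.186 -0.398 0 0 0 0 -1;-0.26 -0.45 0 0 0 0 -1' | grep -E 'pos|contact'
cat > idx.py <<'E'
from meas import *
c=np.array([592.9,33.]);R=110;r,a=rad(R)
for cam in ("top","wrist","scene"):
    p=viewer.capture(cam)
    H,S,V=hsv(warp(p,c,R,71));m=(S<50)&(V>170)&(r>32)&(r<64);q,n=cen(m,c,R);e=q-c
    H,S,V=hsv(warp(p,c,R,53));m2=(H>8)&(H<22)&(S>180)&(V>150)&(r<70)&(r>30);q3,n3=cen(m2,c,R);f=q3-c
    print(cam,"index",np.degrees(np.arctan2(*e[::-1])),np.hypot(*e),n,"orange",np.degrees(np.arctan2(*f[::-1])),np.hypot(*f),n3)
E
python3 idx.py
```

```text
tool_pos: [620.2, 81.2, 33.7]
contact_force: [1.4, -3.7, 5.9]
top index -154.4781820269951 45.79181455385803 687 orange nan nan 0
wrist index nan nan 0 orange 32.42045374690935 51.849460434180585 7267
scene index -144.6024607245118 47.75150243816776 638 orange 37.6909380111815 50.07537936715956 6804meas.py:8: RuntimeWarning: Mean of empty slice.
  v,u=np.nonzero(m); return np.array([c[0]+R-(v.mean()+.5)/k, c[1]+R-(u.mean()+.5)/k]),len(u)
  ret = ret.dtype.type(ret / rcount)
```

```bash

python3 -m handwheel '-0.082 -0.038 -0.02 0 0 0 -1;-0.17 -0.062 -0.02 0 0 0 -1;-0.26 -0.07 -0.02 0 0 0 -1;-0.35 -0.062 -0.02 0 0 0 -1;-0.438 -0.038 -0.02 0 0 0 -1;-0.52 0 -0.02 0 0 0 -1;-0.594 0.052 -0.02 0 0 0 -1;-0.594 0.052 -0.02 0 0 0 -1' | grep -E 'pos|contact'
python3 idx.py 2>/dev/null
```

```text
tool_pos: [557.8, 75.5, 34.1]
contact_force: [0.8, 0.0, 0.9]
top index 63.10321255375799 43.16401000322451 374 orange nan nan 0
wrist index -144.4042801040442 44.18104773640663 487 orange 35.28831637525402 49.683006253063475 8154
scene index -144.6907516383752 47.30425196622698 613 orange 38.21604847764051 50.041647257002566 7025
```

The dial stopped at 35° and the finger rode over the side face, so the tip sits about 37 mm above the reported TCP. I'll go back into the cut-out, deeper and with the descent guarded.

```bash

python3 -m handwheel '0 0 -0.1 0 0 0 -1;0.3 0.04 -0.1 0 0 0 -1;0.6 0.1 -0.1 0 0 0 -1;0.755 0.121 -0.1 0 0 0 -1;0.755 0.121 -0.1 0 0 0 -1;0.755 0.121 0 0 0 0 -1;0.755 0.121 0 0 0 0 -1' | grep -E 'pos|contact'
python3 -m handwheel '0 0 0.04 0 0 0 -1;0 0 0.05 0 0 0 -1;0 0 0.05 0 0 0 -1' | grep -E 'pos|contact'
python3 -m handwheel '0 0 0.02 0 0 0 -1;0 0 0.04 0 0 0 -1;0 0 0.04 0 0 0 -1' | grep -E 'pos|contact'
python3 -m handwheel '0 0 0.02 0 0 0 -1;0 0 0.03 0 0 0 -1;0 0 0.03 0 0 0 -1' | grep -E 'pos|contact'
```

```text
tool_pos: [633.2, 63.6, 32.2]
contact_force: [-0.7, -0.3, -0.1]
tool_pos: [634.5, 63.5, 28.9]
contact_force: [0.3, -0.6, 0.6]
tool_pos: [635.0, 63.3, 24.9]
contact_force: [0.2, 0.9, 0.1]
tool_pos: [635.2, 63.2, 21.9]
contact_force: [0.6, -0.5, 0.2]
```

```bash

python3 -m handwheel '-0.055 -0.066 0 0 0 0 -1;-0.125 -0.124 0 0 0 0 -1;-0.203 -0.169 0 0 0 0 -1;-0.288 -0.2 0 0 0 0 -1;-0.288 -0.2 0 0 0 0 -1' | grep -E 'pos|contact'
python3 idx.py 2>/dev/null
```

```text
tool_pos: [604.5, 84.5, 22.3]
contact_force: [0.3, -0.0, -0.8]
top index -120.95175685350384 49.07344684810396 559 orange nan nan 0
wrist index -120.17806696776695 47.74787885977927 642 orange 49.59968679280794 52.37934235424473 5451
scene index -120.36290801846924 47.64014882760559 621 orange 57.96057185492127 49.149221537008195 4194
```

```bash

python3 -m handwheel '-0.09 -0.016 0 0 0 0 -1;-0.18 -0.016 0 0 0 0 -1;-0.27 0 0 0 0 0 -1;-0.355 0.031 0 0 0 0 -1;-0.433 0.076 0 0 0 0 -1;-0.469 0.104 0 0 0 0 -1;-0.469 0.104 0 0 0 0 -1' | grep -E 'pos|contact'
python3 idx.py 2>/dev/null
```

```text
tool_pos: [559.4, 72.3, 22.6]
contact_force: [1.5, 0.8, 2.5]
top index -43.52034602513211 31.62442838390983 649 orange nan nan 0
wrist index -60.561926145816464 47.92212976919894 657 orange 110.57341281860725 48.169799804666276 4060
scene index -16.132278476776545 9.674618709059581 962 orange 117.09738549596433 48.552297882236616 2969
```

```bash

python3 -m handwheel '-0.02 0.015 0 0 0 0 -1;-0.036 0.033 0 0 0 0 -1;-0.052 0.05 0 0 0 0 -1;-0.052 0.05 0 0 0 0 -1' | grep -E 'pos|contact'
python3 - <<'E'
from meas import *
measure(viewer.capture("wrist"))
E
python3 idx.py 2>/dev/null|grep wrist
```

```text
tool_pos: [554.1, 67.6, 22.1]
contact_force: [2.2, 1.3, 2.1]
c [603.1  39.2] ring r 92.52369689941406 green -59.9115881930102 86.07138510917851 302 index 26.234032526513825 39.390738281725426 4848 orange 133.75372282130218 47.91974955624142 4398 to turn -86.14562071952403
wrist index -52.69694283325829 47.40707994847099 655 orange 118.620948524235 47.418378437131075 4043
```

```bash

python3 -m handwheel '0.015 -0.015 0 0 0 0 -1;0.03 -0.03 0 0 0 0 -1;0.03 -0.03 -0.2 0 0 0 -1;0.03 -0.03 -0.5 0 0 0 -1;0.03 -0.03 -1 0 0 0 -1;0.03 -0.03 -1 0 0 0 -1' | grep -E 'pos|contact'
python3 -m handwheel '-0.2 0.75 -0.8 0 0 0 -1;-0.2 0.75 -0.8 0 0 0 -1;-0.2 0.75 -0.8 0 0 0 -1;-0.2 0.75 -0.8 0 0 0 -1;-0.2 0.75 -0.8 0 0 0 -1' | grep -E 'pos|contact'
python3 - <<'E'
from meas import *
p=viewer.capture("wrist"); measure(p)
i=warp(p,(552,-126),60,67);H,S,V=hsv(i);r,a=rad(60);print("button",cen(((H<8)|(H>172))&(S>150)&(V>90)&(r<40),(552,-126),60))
for n in("roller_jar","tyre"):
  for r in viewer.recognise(n,p)[:1]: print(n,r["score"],r["centre"],at(p,r["centre"],70))
E
```

```text
tool_pos: [560.1, 71.1, 127.8]
contact_force: [1.5, -0.2, 1.0]
tool_pos: [537.6, -4.8, 202.9]
contact_force: [0.4, -0.5, 0.1]
c [592.8  33.1] ring r 94.0350341796875 green -51.696320558175984 82.28979914182099 399 index -42.42881038553668 4.296630219845618 1317 orange 127.17982788786694 49.632003414124846 8017 to turn -9.267510172639305
button (array([ 552.5, -124.5]), 3550)
roller_jar 0.89 [382.4, 94.4] [ 625.5 -150.3   70. ]
tyre 0.56 [328.0, 205.9] [493.4 -98.7  70. ]
```

```bash
python3 - <<'E'
from meas import *
p=viewer.capture("wrist");c=np.array([592.8,33.1]);R=110;r,a=rad(R)
w=warp(p,c,R,71);H,S,V=hsv(w);q,n=cen((S<70)&(V>150)&(r>32)&(r<66)&(abs(np.degrees(a)+52)<20),c,R);e=q-c;print(np.degrees(np.arctan2(*e[::-1])),np.hypot(*e),n)
cv2.imwrite("pics/o2.png",np.hstack([warp(p,c,R,48),cv2.resize(p["frame"],(587,440))])[:,:800,::-1])
E
```

```text
-52.49385719178329 48.965818994251286 750
```

View pics/o2.png

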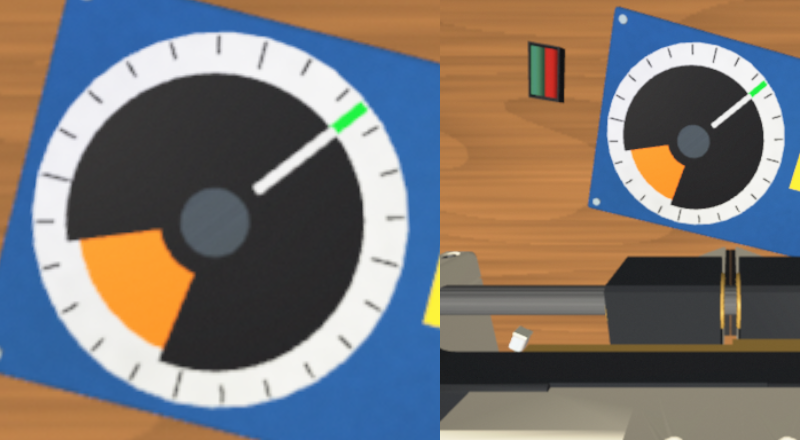

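The index line runs straight into the green line: -52.5° against -51.7°. Now to the button.

```bash

python3 -m handwheel '0.145 0.9 0.3 0 0 0 -1;0.145 0.9 0.3 0 0 0 -1;0.145 0.9 0.3 0 0 0 -1;0.145 0.9 0.3 0 0 0 -1;0.145 0.9 0.3 0 0 0 -1' | grep -E 'pos|contact'
python3 -m handwheel '0 0.3 0 0 0 0 -1;0 0.3 0.4 0 0 0 -1;0 0.3 0.7 0 0 0 -1;0 0.3 0.9 0 0 0 -1;0 0.3 1 0 0 0 -1;0 0.3 1 0 0 0 -1' | grep -E 'pos|contact'
python3 -m handwheel '0 0 0.2 0 0 0 -1;0 0 0.33 0 0 0 -1;0 0 0.33 0 0 0 -1;0 0 0.33 0 0 0 -1' | grep -E 'pos|contact'
```

```text
tool_pos: [551.5, -93.6, 171.0]
contact_force: [0.0, 0.6, 0.7]
tool_pos: [550.8, -122.2, 70.4]
contact_force: [-0.6, -0.3, 0.1]
tool_pos: [552.7, -123.7, 40.4]
contact_force: [-0.2, 0.3, -0.3]
```

```bash

python3 -m handwheel '0 0 0.03 0 0 0 -1;0 0 0.06 0 0 0 -1;0 0 0.06 0 0 0 -1;0 0 0.06 0 0 0 -1' | grep -E 'pos|contact'
python3 -m handwheel '0 0 0.03 0 0 0 -1;0 0 0.03 0 0 0 -1;0 0 0.03 0 0 0 -1' | grep -E 'pos|contact'
```

```text
tool_pos: [552.2, -124.2, 33.7]
contact_force: [0.7, -0.2, 0.6]
tool_pos: [551.8, -124.2, 30.1]
contact_force: [-0.3, 0.3, 0.6]
```

```bash

python3 -m handwheel '0 0 0.02 0 0 0 -1;0 0 0.03 0 0 0 -1;0 0 0.03 0 0 0 -1' | grep -E 'pos|contact'
python3 -m handwheel '0 0 0.02 0 0 0 -1;0 0 0.02 0 0 0 -1;0 0 0.02 0 0 0 -1' | grep -E 'pos|contact'
```

```text
tool_pos: [552.1, -124.2, 27.3]
contact_force: [-0.8, -0.7, 1.8]
tool_pos: [552.1, -124.3, 25.4]
contact_force: [-1.5, -0.3, 3.7]
```

```bash

python3 -m handwheel '0 0 0.02 0 0 0 -1;0 0 0.02 0 0 0 -1;0 0 0.02 0 0 0 -1' | grep -E 'pos|contact'
python3 -m handwheel '0 0 0.02 0 0 0 -1;0 0 0.02 0 0 0 -1;0 0 0.02 0 0 0 -1' | grep -E 'pos|contact'
```

```text
tool_pos: [552.2, -124.3, 23.8]
contact_force: [-2.1, 0.3, 8.2]
tool_pos: [552.3, -124.3, 23.5]
contact_force: [-6.3, 1.5, 21.6]
```

Hard stop at 23.5, which matches a 37.5 mm tip offset and a fully pressed button at 61 mm. Release, rise and check.

```bash

python3 -m handwheel '0 0 -0.05 0 0 0 -1;0 0 -0.15 0 0 0 -1;0 0 -0.5 0 0 0 -1;0 0 -1 0 0 0 -1;0 0 -1 0 0 0 -1' | grep -E 'time|pos|contact'
python3 -m handwheel '-0.2 -1 -1 0 0 0 -1;-0.2 -1 -1 0 0 0 -1;-0.2 -1 -1 0 0 0 -1;-0.2 -1 -1 0 0 0 -1;-0.2 -1 -1 0 0 0 -1;-0.2 -1 -1 0 0 0 -1' | grep -E 'time|pos|contact'
python3 - <<'E'
from meas import *
p=viewer.capture("wrist");c=np.array([592.8,33.1]);R=110;r,a=rad(R)
H,S,V=hsv(warp(p,c,R,71));q,n=cen((S<70)&(V>150)&(r>32)&(r<66)&(abs(np.degrees(a)+52)<20),c,R);e=q-c;print(np.degrees(np.arctan2(*e[::-1])),np.hypot(*e),n)
H,S,V=hsv(warp(p,(552,-126),60,67));r,a=rad(60);print("button",cen(((H<8)|(H>172))&(S>150)&(V>90)&(r<40),(552,-126),60))
for k in("roller_jar","tyre"):
  for x in viewer.recognise(k,p)[:1]: print(k,x["score"],at(p,x["centre"],70))
E
```

```text
time: 16.25
tool_pos: [554.9, -125.1, 127.3]
contact_force: [2.7, -0.4, -0.2]
time: 16.75
tool_pos: [532.1, -23.8, 221.6]
contact_force: [0.6, -0.3, -0.5]
-52.69983177414407 48.965312976446086 768
button (array([ 552.4, -125.3]), 3485)
roller_jar 0.69 [ 626.2 -149.9   70. ]
tyre 0.64 [ 494.8 -103.    70. ]
```

```bash
python3 -c "
from plant import bot
print(bot.close_job())"
```

```text
the job is handed in; nothing more can be done
None
```

I set the dial about 1° off the green line by camera (about 3.7° allowed), pressed the start button to its stop and let go, and handed the job in at about 17 s. The jar and tyre read in place to within a few millimetres; I did not measure the other items again, and no verdict came back.

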